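# Open the gauge-block box

## Robot

A 7-joint arm with a two-finger parallel gripper is mounted at the origin on the work surface. World frame = base frame: x ahead of the robot, y to its left, z up, the work surface at z = 0. Lengths are in m, angles in rad, forces in N, time in s.
With the tool pointing down it reaches from about 0.425 to 0.8 m from the base axis. Payload 8.3 kg.
Tool frame: the origin (TCP) lies at the very end of the fingers, on their centre line; the grasp point (between the pads) lies 19 mm behind it; z points along the fingers, y is the line along which they close (so a half turn about z gives the same grasp; the last joint's range is limited). The gripper opens to 85 mm and grips with 20 to 120 N. Pads are 22 mm wide; open, the fingers measure 114 mm over their backs; the gripper's body (76 mm by 85 mm) begins 54 mm behind the grasp point. The pads swing forward as they close: fully open they stand 13 mm farther back than shut.
Start: joints at [1.218, 0.383, 0.016, 1.37, -0.006, 1.388, -0.046], TCP at [0.179, -0.599, 0.231] pointing down, gripper open.
Joint ranges: [-2.95, 2.95], [-0.25, 2.06], [-1.52, 1.56], [0.18, 2.33], [-1.44, 4.58], [0.02, 2.06], [-3.01, 3.01]. Speed limits (rad/s): [2.39, 2.39, 3.01, 3.01, 3.14, 3.14, 3.14].

## Interface

Orientations are given as a unit quaternion [x, y, z, w].
In Python, from plant import monitor, eyes, r gives the robot as it stands.
- The arm moves only by the tool carry_out, never from a script. Its argument "commands" is a list of rows, each an object of numbers: "tx", "ty", "tz": the shift along the tool's x, y, z in cm; "ax", "ay", "az": the turn, a rotation vector about the tool's x, y, z in degrees; "hand": the opening, from 0 (shut) to 1 (fully open). A call has 1 to 20 rows; each row shifts and turns the commanded pose from where the row before left it, along the tool's axes as they then stand; what a row does not reach is not made up. A row lasts 1/12 s, in which the tool goes at most 41.7 mm and 7.16 degrees, less where a joint would pass 70% of its speed; a pose out of reach is approached as far as the arm can. A call with a gripper value outside its range is refused whole. The fingers move at their own pace and stop on an object; "force" is the grip in N (left out, the last holds). Time passes only in rows, so rows that do not move let the fingers close. It gives the time, the measured TCP pose, the force, the opening and the grip force at its end, in the units of the state.
- monitor.get_obs(): the state, without advancing time (a new reading comes with each control period).
- eyes.grab_frame(name): name is "side" or "top" or "wrist"; returns (picture, depth): 480x640x3 uint8, red, green, blue; 480x640 float32, m along the optical axis (not along the pixel's ray), 0 where there is no reading.
- eyes.camera_info(name): a dict with "mtx" (3x3 intrinsics, pixels), "rvec" (rotation vector, rad) and "tvec" (3), from world to camera coordinates, as OpenCV has them; the wrist camera has in their place "mount" (4x4, takes a point from camera to tool coordinates, whose origin is the TCP and whose axes are the flange's). Camera axes: x right, y down, z forward; pixel columns grow to the right and rows downward; lengths in m; the calibration is good to about 2 mm. A picture is of the moment at which its call begins: read the wrist's pose just before it. camera_info takes no time and is no camera call.
- r.job_done(): hands the job in; it is judged then, once.
The state is a dict: "time": time; "joints": joint angles; "joint_vel": joint speeds; "joint_torque": joint torques, N m; "ee_pos": TCP position; "eef_rot": TCP orientation; "contact_force": force on the tool from outside, world axes, zero at the start; "wrist_torque": the same for the moment, N m; "finger_gap": finger opening in m; "finger_force": force on a finger pad.
Only numpy, scipy, OpenCV 4.12 (cv2) and the standard library are available. Lean on these libraries where they do the work, as an engineer would, in place of code of your own. Each camera call takes 0.05 s, during which the arm holds its last target. There are 200 camera calls.

## Task

Open the long wooden gauge-block box: lift the end of its sliding lid over the stop lip, slide the lid out of its grooves, and lay it flat on the rubber mat with its grip upwards, without dropping it. Leave the square box where it is.

Things in the scene. Friction and masses are not known exactly. Their poses are not given: they have to be found in the camera images.
- lid: Loose pale wooden lid: board 150 (x) x 76 (y) x 6 mm with an upright grip block 44 (x) x 16 (y) mm, 40 mm tall, to be pinched across y. Origin inside the block, at grasping height: 27 mm above the board's top, 33 above its underside. z up. Board spans x = -35 (lip end) to +115 mm (tail), middle at +40. About 0.09 kg. Shut: axes parallel to the box's, origin at (-40, 0, 69) mm in the box's frame.
- gauge_box: Box, 174 (x) x 104 x 53 mm, fixed; origin under its centre, z up. Shut lid lies on a ledge at z 36; at the -x end (robot's side) a lip, top at z 44, stops it. Grooves hold only its rear 40 mm: strips 11 mm above the ledge, 5 mm play, so it tilts. Grip raised 8-12 mm, it clears the lip (over 14 it binds) and slides to the box's -x; after 40 mm (55 is safe) it is free and lifts off.
- mat: Flat rubber mat, 220 (x) x 200 (y) x 3 mm thick, fixed to the bench; origin at the centre of its underside, z up. The lid is to be laid on it.
- square_box: Bystander: square dark wooden box with a pale top and a small round knob, 120 x 120 mm, 46 mm high (71 mm with the knob), about 0.9 kg, loose; origin at the centre of its underside, z up. To be left alone.
Things that resemble listed ones, but are neither listed nor needed, are in the scene too. Leave any blue or orange look-alike of the lid alone. Leave any pink look-alike of the gauge_box alone.

How it is judged:
By the outcome, as a careful person would: the job done as asked, in the order asked, and still so for the second after the job is handed in, with the robot touching nothing.
It also fails if it takes over 38 s, if anything falls off the work surface, if the arm or the gripper's body presses on something with over 40 N, if the wrist force passes 120 N, or if a joint passes its speed limit or range.

## Working session

There is one attempt and no reset: what is moved stays moved. The work goes in short steps, Python scripts to look and compute and a tool call to move; the robot and the scene stay as the last step left them, time stands still between calls to the robot, and variables do not carry over. Pictures are saved under pics/ and viewed, at most 10 in all, crops included, and the job is handed in when it is done.

Besides the shell and the picture viewer there is one more tool, called after ">>>" in YAML: its name, and indented under it one key for each argument. carry_out: Moves the arm, as the interface text tells. Its arguments: {"type":"object","properties":{"commands":{"type":"array","items":{"type":"object","properties":{"tx":{"type":"number"},"ty":{"type":"number"},"tz":{"type":"number"},"ax":{"type":"number"},"ay":{"type":"number"},"az":{"type":"number"},"hand":{"type":"number"}}}},"force":{"type":"number"}},"required":["commands"]}

```bash
mkdir -p pics
cat > h.py <<'E'
import numpy as np, cv2
from scipy.spatial.transform import Rotation as R
from plant import monitor, eyes, r
def cam(name):
    i=eyes.camera_info(name); K=np.array(i["mtx"],float)
    if "mount" in i:
        o=monitor.get_obs(); T=np.eye(4); T[:3,:3]=R.from_quat(o["eef_rot"]).as_matrix(); T[:3,3]=o["ee_pos"]
        return K,T@np.array(i["mount"])
    T=np.eye(4); T[:3,:3]=cv2.Rodrigues(np.array(i["rvec"],float))[0]; T[:3,3]=np.ravel(i["tvec"])
    return K,np.linalg.inv(T)
def grab(name):
    K,T=cam(name); p,d=eyes.grab_frame(name); return p,d,K,T
def onplane(uv,z,K,T):
    uv=np.atleast_2d(uv).astype(float); d=np.c_[uv,np.ones(len(uv))]@np.linalg.inv(K).T@T[:3,:3].T
    return T[:3,3]+d*((z-T[2,3])/d[:,2:])
def cloud(d,K,T):
    v,u=np.indices(d.shape); P=np.stack([(u-K[0,2])/K[0,0]*d,(v-K[1,2])/K[1,1]*d,d],-1)
    return P@T[:3,:3].T+T[:3,3]
def save(n,p): cv2.imwrite("pics/"+n,cv2.cvtColor(p,cv2.COLOR_RGB2BGR))
E
python3 - <<'E'
from h import *
for n in("top","side"):
    p,d,K,T=grab(n); save(n+"0.png",p); np.savez(n+"0.npz",p=p,d=d,K=K,T=T); print(n,T[:3,3].round(3),T[:3,2].round(2),(d>0).mean())
o=monitor.get_obs(); print({k:np.round(v,3).tolist() for k,v in o.items()})
E
```

```text
top [ 0.263 -0.081  0.96 ] [ 0.18 -0.   -0.98] 0.99603515625
side [0.338 0.544 0.912] [ 0.07 -0.6  -0.8 ] 0.9959440104166667
{'time': 0.1, 'joints': [1.218, 0.384, 0.016, 1.371, -0.006, 1.388, -0.046], 'joint_vel': [0.001, -0.003, -0.001, -0.003, -0.001, 0.001, 0.002], 'joint_torque': [0.004, -62.913, 0.849, -37.276, 0.017, 0.01, -0.0], 'ee_pos': [0.179, -0.598, 0.23], 'eef_rot': [0.99, 0.144, -0.0, -0.001], 'contact_force': [-0.764, 0.134, -0.153], 'wrist_torque': [-0.008, 0.008, -0.01], 'finger_force': 0.0, 'finger_gap': 0.085}
```

View pics/top0.png

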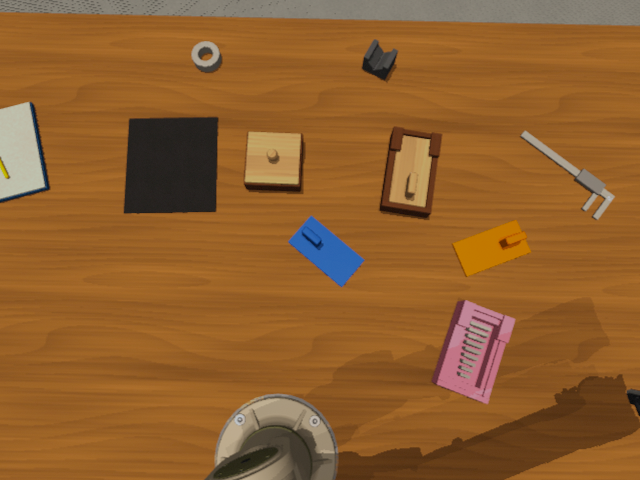

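View pics/side0.png

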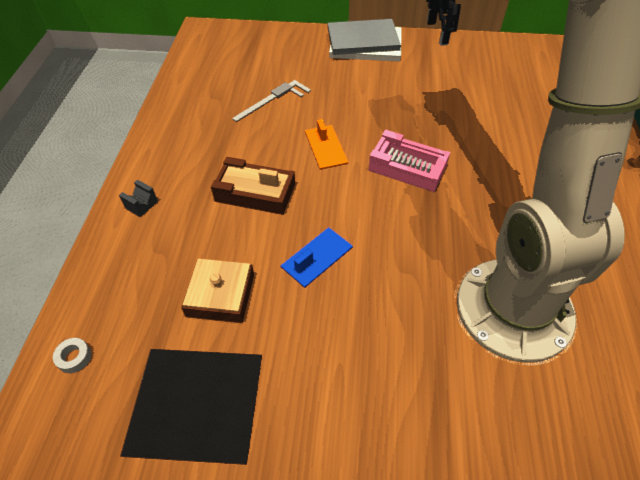

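Top view: the wooden gauge box is at (412,172), with its pale lid and grip at (412,184). The mat is at (172,165). Things that could be mistaken for the lid or box are the square box with knob (273,160), the blue lid (325,250), the orange lid (490,248) and the pink box (475,350). I choose (412,172): it is long, dark wood, has an upright block grip, and its lip end faces the robot. The side view agrees (255,185).

Run:
```python
from h import *
z=np.load("top0.npz"); p,d,K,T=[z[k] for k in "pdKT"]
C=cloud(d,K,T); 
save("crop.png",cv2.resize(p[110:235,360:470],None,fx=4.5,fy=4.5,interpolation=cv2.INTER_CUBIC))
def rect(m,z0):
    c=max(cv2.findContours(m.astype(np.uint8),0,2)[0],key=cv2.contourArea)[:,0]
    P=onplane(c,z0,K,T)[:,:2]; (a,s,g)=cv2.minAreaRect((P*1000).astype(np.float32)); return np.round(a,1),np.round(s,1),round(g,1)
roi=np.zeros(d.shape,bool); roi[115:230,370:455]=1
print("bench z",np.median(C[60:100,250:350,2]), "mat z",np.median(C[140:190,150:200,2]))
m=roi&(C[...,2]>0.0755)&(C[...,2]<.09); print("grip top n",m.sum(), np.median(C[m],0)); print(rect(m,.082))
b=C[roi&(C[...,2]>0.015)]; print("box",cv2.minAreaRect((b[:,:2]*1000).astype(np.float32)))
w=C[roi&(C[...,2]>0.047)&(C[...,2]<.058)]; print("top53",cv2.minAreaRect((w[:,:2]*1000).astype(np.float32)),len(w))
hsv=cv2.cvtColor(p,cv2.COLOR_RGB2HSV)
mm=(hsv[...,2]<50); mm[:,:110]=0; mm[:,235:]=0; mm[:100]=0; mm[230:]=0; print("mat",rect(mm,.003))
s=np.zeros(d.shape,bool); s[120:200,235:310]=1; s&=(C[...,2]>.035)&(C[...,2]<.055); print("sq",cv2.minAreaRect((C[s][:,:2]*1000).astype(np.float32)))
```

```text
bench z -0.00021823748065435966 mat z 0.002628747467464887
grip top n 173 [ 0.54680112 -0.26324196  0.0813986 ]
(array([ 547.3, -262.8]), array([16.5, 45.1]), 82.4)
box ((459.4404296875, -223.19515991210938), (135.16175842285156, 465.2333068847656), 70.35540008544922)
top53 ((591.9465942382812, -269.26153564453125), (104.29926300048828, 168.41285705566406), 80.91326904296875) 590
mat (array([604.2, 253.6]), array([217.6, 197. ]), 2.2)
sq ((608.9498901367188, 24.938831329345703), (120.48104858398438, 121.78461456298828), 88.87340545654297)
```

View pics/crop.png

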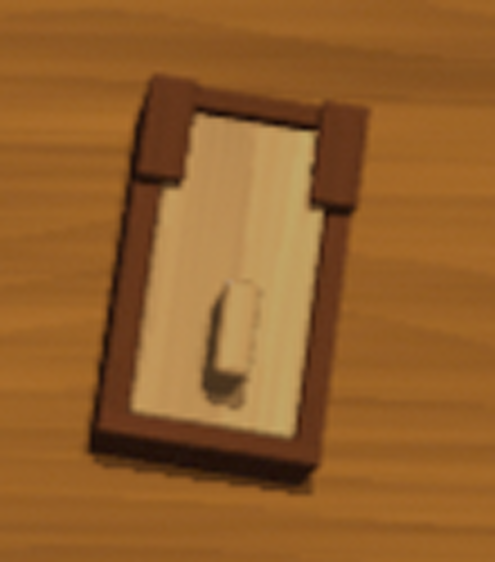

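The crop shows the pale lid in the dark-wood box. The groove strips are at the far end (+x), the lip is at the near end, and the grip is at about crop (235,330). Measured grip top is 16.5 x 45 mm at z 81 mm, which fits the description. Lid yaw is about -7.6°. I'll go above it now.

>>> carry_out:
  commands:
    - {"az":6.05,"hand":0.5}
    - {"az":6.05}
    - {"az":6.05}
    - {"az":6.05}
    - {"tx":2,"ty":-2.38,"tz":0.2}
    - {"tx":2,"ty":-2.38,"tz":0.2}
    - {"tx":2,"ty":-2.38,"tz":0.2}
    - {"tx":2,"ty":-2.38,"tz":0.2}
    - {"tx":2,"ty":-2.38,"tz":0.2}
    - {"tx":2,"ty":-2.38,"tz":0.2}
    - {"tx":2,"ty":-2.38,"tz":0.2}
    - {"tx":2,"ty":-2.38,"tz":0.2}
    - {"tx":2,"ty":-2.38,"tz":0.2}
    - {"tx":2,"ty":-2.38,"tz":0.2}
    - {"tx":2,"ty":-2.38,"tz":0.2}
    - {"tx":2,"ty":-2.38,"tz":0.2}
    - {"tx":2,"ty":-2.38,"tz":0.2}
    - {"tx":2,"ty":-2.38,"tz":0.2}
    - {"tx":2,"ty":-2.38,"tz":0.2}
    - {"tx":2,"ty":-2.38,"tz":0.2}
  force: 60

```text
invalid input
```

```bash
cat > look.py <<'E'
from h import *
import sys
p,d,K,T=grab("wrist"); save(sys.argv[1],p); C=cloud(d,K,T); o=monitor.get_obs()
M=R.from_quat(o["eef_rot"]).as_matrix(); print("tcp",o["ee_pos"].round(4) if hasattr(o["ee_pos"],"round") else o["ee_pos"],"toolx yaw",np.degrees(np.arctan2(M[1,0],M[0,0])),"z",M[:,2].round(3),o["finger_gap"],o["time"])
near=np.hypot(C[...,0]-.547,C[...,1]+.263)<.05
m=near&(C[...,2]>.074)&(C[...,2]<.09)&(d>0)
n,l,s,_=cv2.connectedComponentsWithStats(m.astype(np.uint8)); print(s[:6].tolist())
k=1+np.argmax(s[1:,4]); g=C[l==k]; print("grip z",np.median(g[:,2]),cv2.minAreaRect((g[:,:2]*1000).astype(np.float32)))
E
python3 look.py w1.png
```

```text
tcp [ 0.1785 -0.5986  0.2305] toolx yaw 16.60659169862117 z [-0.     0.001 -1.   ] 0.08517451356826085 0.15
[[0, 0, 640, 480, 307200]]Traceback (most recent call last):
  File "look.py", line 8, in <module>
    k=1+np.argmax(s[1:,4]); g=C[l==k]; print("grip z",np.median(g[:,2]),cv2.minAreaRect((g[:,:2]*1000).astype(np.float32)))
        ~~~~~~~~~^^^^^^^^^
    return _wrapfunc(a, 'argmax', axis=axis, out=out, **kwds)
    return bound(*args, **kwds)
ValueError: attempt to get argmax of an empty sequence
```

View pics/w1.png

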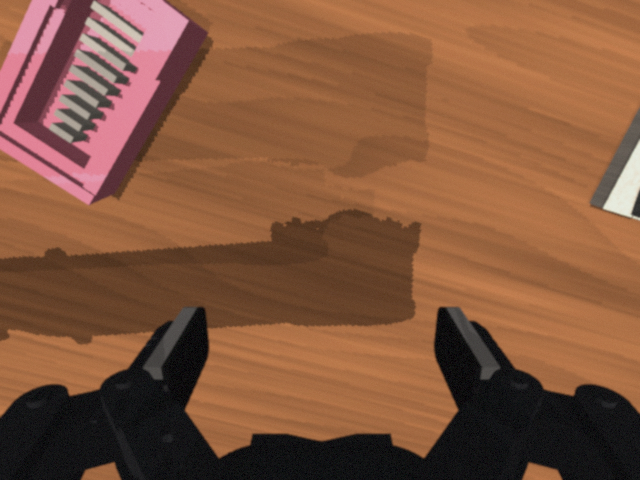

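The move was refused ("invalid input"), so the arm has not moved. The wrist picture shows only the pink box at (90,90). I'll try one row with every field written out.

>>> carry_out:
  commands:
    - {"tx":0,"ty":0,"tz":0,"ax":0,"ay":0,"az":6.05,"hand":0.5}
  force: 60

```text
time: 0.23
ee_pos: [0.1785, -0.5987, 0.2307]
eef_rot: [0.996, 0.093, -0.0, -0.001]
contact_force: [0.6, -0.6, -1.0]
finger_gap: 0.0754
finger_force: 0.0
```

>>> carry_out:
  commands:
    - {"tx":0,"ty":0,"tz":0,"ax":0,"ay":0,"az":6.05,"hand":0.5}
    - {"tx":0,"ty":0,"tz":0,"ax":0,"ay":0,"az":6.05,"hand":0.5}
    - {"tx":0,"ty":0,"tz":0,"ax":0,"ay":0,"az":6.05,"hand":0.5}
    - {"tx":2,"ty":-2.38,"tz":0.2,"ax":0,"ay":0,"az":0,"hand":0.5}
    - {"tx":2,"ty":-2.38,"tz":0.2,"ax":0,"ay":0,"az":0,"hand":0.5}
    - {"tx":2,"ty":-2.38,"tz":0.2,"ax":0,"ay":0,"az":0,"hand":0.5}
    - {"tx":2,"ty":-2.38,"tz":0.2,"ax":0,"ay":0,"az":0,"hand":0.5}
    - {"tx":2,"ty":-2.38,"tz":0.2,"ax":0,"ay":0,"az":0,"hand":0.5}
    - {"tx":2,"ty":-2.38,"tz":0.2,"ax":0,"ay":0,"az":0,"hand":0.5}
    - {"tx":2,"ty":-2.38,"tz":0.2,"ax":0,"ay":0,"az":0,"hand":0.5}
    - {"tx":2,"ty":-2.38,"tz":0.2,"ax":0,"ay":0,"az":0,"hand":0.5}
    - {"tx":2,"ty":-2.38,"tz":0.2,"ax":0,"ay":0,"az":0,"hand":0.5}
    - {"tx":2,"ty":-2.38,"tz":0.2,"ax":0,"ay":0,"az":0,"hand":0.5}
    - {"tx":2,"ty":-2.38,"tz":0.2,"ax":0,"ay":0,"az":0,"hand":0.5}
    - {"tx":2,"ty":-2.38,"tz":0.2,"ax":0,"ay":0,"az":0,"hand":0.5}
    - {"tx":2,"ty":-2.38,"tz":0.2,"ax":0,"ay":0,"az":0,"hand":0.5}
    - {"tx":2,"ty":-2.38,"tz":0.2,"ax":0,"ay":0,"az":0,"hand":0.5}
    - {"tx":2,"ty":-2.38,"tz":0.2,"ax":0,"ay":0,"az":0,"hand":0.5}
    - {"tx":2,"ty":-2.38,"tz":0.2,"ax":0,"ay":0,"az":0,"hand":0.5}

```text
time: 1.82
ee_pos: [0.5469, -0.2625, 0.199]
eef_rot: [0.998, -0.066, -0.0, -0.0]
contact_force: [0.3, -0.8, -0.7]
finger_gap: 0.0428
finger_force: 0.0
```

```bash
python3 look.py w2.png
```

```text
tcp [ 0.5515 -0.2552  0.1982] toolx yaw -7.117882149098195 z [ 0.002  0.004 -1.   ] 0.04284095880223506 1.8667
[[0, 0, 640, 480, 305811], [310, 188, 23, 62, 1389]]
grip z 0.08200946654489571 ((549.3621826171875, -262.22021484375), (15.386287689208984, 43.30286407470703), 81.93390655517578)
```

View pics/w2.png

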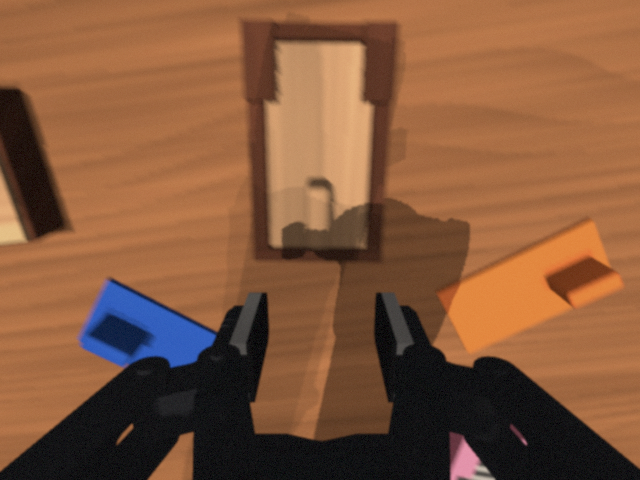

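The picture shows the dark box with the grip at (320,205) between the fingers' lines, and the blue and orange lids to the sides. The arm was still settling, so I'll measure again at rest.

```bash
python3 -c "
from h import *
eyes.grab_frame('wrist')"; python3 look.py w3.png
python3 - <<'E'
from h import *
o=monitor.get_obs(); print(o["ee_pos"],np.degrees(2*np.arctan2(o["eef_rot"][1],o["eef_rot"][0])),o["contact_force"])
E
```

```text
tcp [ 0.5479 -0.2601  0.1984] toolx yaw -7.253333440675138 z [-0.001  0.002 -1.   ] 0.04282246924075373 1.9667
[[0, 0, 640, 480, 305778], [318, 191, 25, 63, 1422]]
grip z 0.08198221924306517 ((548.9296875, -261.9227600097656), (15.96231746673584, 44.01907730102539), 81.44015502929688)
[ 0.54788646 -0.26014712  0.19844796] -7.253378168999426 [-0.21165489 -0.24670271  0.25641312]
```

>>> carry_out:
  commands:
    - {"tx":0.1,"ty":0.2,"tz":1,"ax":0,"ay":0,"az":1,"hand":0.5}
    - {"tx":0,"ty":0,"tz":2,"ax":0,"ay":0,"az":0,"hand":0.5}
    - {"tx":0,"ty":0,"tz":2,"ax":0,"ay":0,"az":0,"hand":0.5}
    - {"tx":0,"ty":0,"tz":2,"ax":0,"ay":0,"az":0,"hand":0.5}
    - {"tx":0,"ty":0,"tz":2,"ax":0,"ay":0,"az":0,"hand":0.5}
    - {"tx":0,"ty":0,"tz":2,"ax":0,"ay":0,"az":0,"hand":0.5}
    - {"tx":0,"ty":0,"tz":1.5,"ax":0,"ay":0,"az":0,"hand":0.5}
    - {"tx":0,"ty":0,"tz":1.3,"ax":0,"ay":0,"az":0,"hand":0.5}
    - {"tx":0,"ty":0,"tz":1,"ax":0,"ay":0,"az":0,"hand":0.5}
    - {"tx":0,"ty":0,"tz":0,"ax":0,"ay":0,"az":0,"hand":0.5}
    - {"tx":0,"ty":0,"tz":0,"ax":0,"ay":0,"az":0,"hand":0.5}
    - {"tx":0,"ty":0,"tz":0,"ax":0,"ay":0,"az":0,"hand":0.5}

```text
time: 2.97
ee_pos: [0.5474, -0.2664, 0.0523]
eef_rot: [0.997, -0.075, 0.001, 0.0]
contact_force: [0.2, -0.4, 0.7]
finger_gap: 0.0428
finger_force: 0.0
```

>>> carry_out:
  commands:
    - {"tx":0,"ty":-0.4,"tz":0.2,"ax":0,"ay":0,"az":0,"hand":0.5}
    - {"tx":0,"ty":0,"tz":0,"ax":0,"ay":0,"az":0,"hand":0.5}
    - {"tx":0,"ty":0,"tz":0,"ax":0,"ay":0,"az":0,"hand":0.5}
    - {"tx":0,"ty":0,"tz":0,"ax":0,"ay":0,"az":0,"hand":0.5}

```text
time: 3.3
ee_pos: [0.5478, -0.2618, 0.0497]
eef_rot: [0.997, -0.075, 0.0, 0.0]
contact_force: [-0.2, -0.0, 0.2]
finger_gap: 0.0432
finger_force: 0.0
```

>>> carry_out:
  commands:
    - {"tx":0,"ty":0,"tz":0,"ax":0,"ay":0,"az":0,"hand":0}
    - {"tx":0,"ty":0,"tz":0,"ax":0,"ay":0,"az":0,"hand":0}
    - {"tx":0,"ty":0,"tz":0,"ax":0,"ay":0,"az":0,"hand":0}
    - {"tx":0,"ty":0,"tz":0,"ax":0,"ay":0,"az":0,"hand":0}
    - {"tx":0,"ty":0,"tz":0,"ax":0,"ay":0,"az":0,"hand":0}
    - {"tx":0,"ty":0,"tz":0,"ax":0,"ay":0,"az":0,"hand":0}
    - {"tx":0,"ty":0,"tz":0,"ax":0,"ay":0,"az":0,"hand":0}
  force: 60

```text
time: 3.88
ee_pos: [0.5476, -0.2621, 0.0496]
eef_rot: [0.997, -0.075, 0.0, 0.0]
contact_force: [0.3, 0.4, 3.9]
finger_gap: 0.0153
finger_force: 59.2
```

>>> carry_out:
  commands:
    - {"tx":-0.03,"ty":0,"tz":-0.22,"ax":0,"ay":-1,"az":0,"hand":0}
    - {"tx":-0.03,"ty":0,"tz":-0.22,"ax":0,"ay":-1,"az":0,"hand":0}
    - {"tx":-0.03,"ty":0,"tz":-0.22,"ax":0,"ay":-1,"az":0,"hand":0}
    - {"tx":-0.03,"ty":0,"tz":-0.22,"ax":0,"ay":-1,"az":0,"hand":0}
    - {"tx":-0.03,"ty":0,"tz":-0.22,"ax":0,"ay":-1,"az":0,"hand":0}
    - {"tx":0,"ty":0,"tz":0,"ax":0,"ay":0,"az":0,"hand":0}
    - {"tx":0,"ty":0,"tz":0,"ax":0,"ay":0,"az":0,"hand":0}
    - {"tx":0,"ty":0,"tz":0,"ax":0,"ay":0,"az":0,"hand":0}

```text
time: 4.55
ee_pos: [0.546, -0.2616, 0.0598]
eef_rot: [0.996, -0.075, -0.044, -0.003]
contact_force: [-0.5, 0.4, -1.6]
finger_gap: 0.0154
finger_force: 58.7
```

Run:
```python
from h import *
o=monitor.get_obs(); M=R.from_quat(o["eef_rot"]).as_matrix(); g=np.array(o["ee_pos"])-.019*M[:,2]
print(M.round(3),"grip",g.round(4),o["contact_force"],o["wrist_torque"],o["finger_gap"],o["time"])
p,d,K,T=grab("side"); save("s2.png",cv2.resize(p[120:270,180:380],None,fx=4,fy=4,interpolation=cv2.INTER_CUBIC))
```

```text
[[ 0.985 -0.149 -0.086]
 [-0.149 -0.989  0.013]
 [-0.087 -0.    -0.996]] grip [ 0.5477 -0.2618  0.0788] [-0.47696285  0.35172714 -1.63607628] [-0.07571518 -0.13090974  0.01690568] 0.015442833990717492 4.55
```

View pics/s2.png

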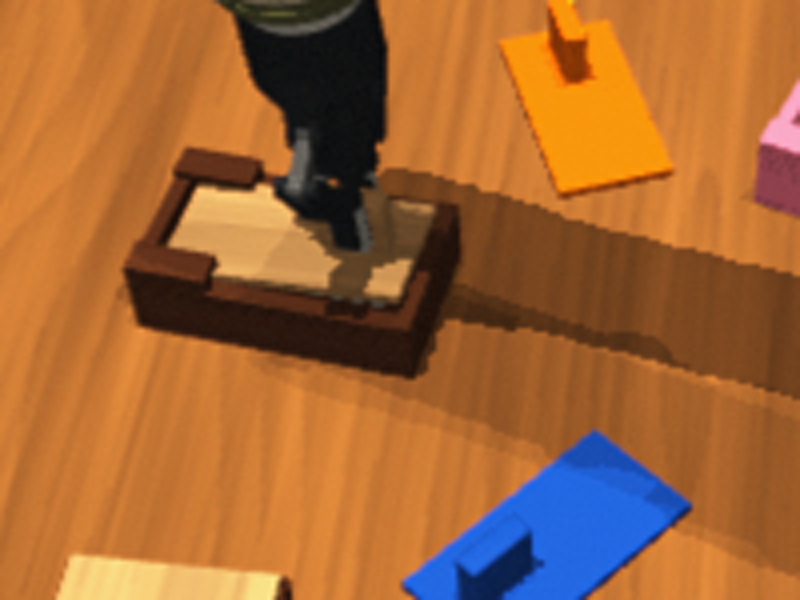

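The lid's near end is visibly raised in the box (crop (410,250)) and the grip is up about 10 mm with little force. Now I'll slide it 60 mm towards box -x.

>>> carry_out:
  commands:
    - {"tx":-0.4,"ty":0,"tz":0.0,"ax":0,"ay":0,"az":0,"hand":0}
    - {"tx":-0.6,"ty":0,"tz":0.045,"ax":0,"ay":0,"az":0,"hand":0}
    - {"tx":-0.6,"ty":0,"tz":0.045,"ax":0,"ay":0,"az":0,"hand":0}
    - {"tx":-0.6,"ty":0,"tz":0.045,"ax":0,"ay":0,"az":0,"hand":0}
    - {"tx":0,"ty":0,"tz":0,"ax":0,"ay":0,"az":0,"hand":0}

```text
time: 5.02
ee_pos: [0.523, -0.2586, 0.061]
eef_rot: [0.996, -0.075, -0.044, -0.003]
contact_force: [0.8, -0.5, -1.0]
finger_gap: 0.0152
finger_force: 58.7
```

>>> carry_out:
  commands:
    - {"tx":-0.6,"ty":0,"tz":0.05,"ax":0,"ay":0,"az":0,"hand":0}
    - {"tx":-0.6,"ty":0,"tz":0.05,"ax":0,"ay":0,"az":0,"hand":0}
    - {"tx":-0.6,"ty":0,"tz":0.05,"ax":0,"ay":0,"az":0,"hand":0}
    - {"tx":-0.6,"ty":0,"tz":0.05,"ax":0,"ay":0,"az":0,"hand":0}
    - {"tx":-0.6,"ty":0,"tz":0.05,"ax":0,"ay":0,"az":0,"hand":0}
    - {"tx":-0.6,"ty":0,"tz":0.05,"ax":0,"ay":0,"az":0,"hand":0}
    - {"tx":-0.3,"ty":0,"tz":0.03,"ax":0,"ay":0,"az":0,"hand":0}
    - {"tx":0,"ty":0,"tz":0,"ax":0,"ay":0,"az":0,"hand":0}
    - {"tx":0,"ty":0,"tz":0,"ax":0,"ay":0,"az":0,"hand":0}

```text
time: 5.77
ee_pos: [0.4859, -0.2526, 0.0612]
eef_rot: [0.996, -0.075, -0.043, -0.003]
contact_force: [-0.3, -0.0, -0.2]
finger_gap: 0.0152
finger_force: 58.7
```

>>> carry_out:
  commands:
    - {"tx":0,"ty":0,"tz":-0.5,"ax":0,"ay":0,"az":0,"hand":0}
    - {"tx":0,"ty":0,"tz":-1,"ax":0,"ay":0,"az":0,"hand":0}
    - {"tx":0,"ty":0,"tz":-1,"ax":0,"ay":0,"az":0,"hand":0}
    - {"tx":0,"ty":0,"tz":-1.5,"ax":0,"ay":1.3,"az":0,"hand":0}
    - {"tx":0,"ty":0,"tz":-2,"ax":0,"ay":1.3,"az":0,"hand":0}
    - {"tx":0,"ty":0,"tz":-2,"ax":0,"ay":1.2,"az":0,"hand":0}
    - {"tx":0,"ty":0,"tz":-2,"ax":0,"ay":1.2,"az":0,"hand":0}
    - {"tx":0,"ty":0,"tz":-2,"ax":0,"ay":0,"az":0,"hand":0}
    - {"tx":0,"ty":0,"tz":-1,"ax":0,"ay":0,"az":0,"hand":0}
    - {"tx":0,"ty":0,"tz":0,"ax":0,"ay":0,"az":0,"hand":0}
    - {"tx":0,"ty":0,"tz":0,"ax":0,"ay":0,"az":0,"hand":0}

```text
time: 6.68
ee_pos: [0.4923, -0.2535, 0.1912]
eef_rot: [0.997, -0.075, 0.001, 0.0]
contact_force: [-0.3, 0.6, -2.5]
finger_gap: 0.0153
finger_force: 58.7
```

Run:
```python
from h import *
o=monitor.get_obs(); print(o["joints"],o["contact_force"],o["wrist_torque"])
p,d,K,T=grab("side"); C=cloud(d,K,T); hsv=cv2.cvtColor(p,cv2.COLOR_RGB2HSV); save("s3.png",cv2.resize(p[100:320,170:430],(780,660))[:600])
```

```text
[ 0.56372446  0.25971157 -0.1752992   1.62571293  0.04708155  1.25910672
 -1.34076323] [-0.29554376  0.59903146 -2.47979025] [0.06052493 0.03921888 0.00854244]
```

View pics/s3.png

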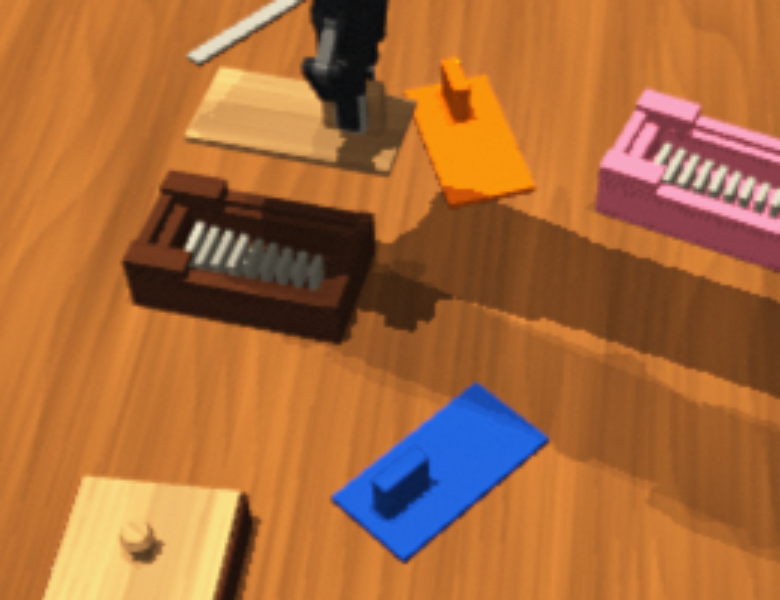

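The lid is out, level and held (at (300,120)). The box shows its gauge blocks, and nothing else has moved. Next I'll carry it to the mat.

>>> carry_out:
  commands:
    - {"tx":0,"ty":-1,"tz":0,"ax":0,"ay":0,"az":0,"hand":0}
    - {"tx":0,"ty":-2,"tz":0,"ax":0,"ay":0,"az":0,"hand":0}
    - {"tx":0,"ty":-3,"tz":0,"ax":0,"ay":0,"az":0,"hand":0}
    - {"tx":0,"ty":-3,"tz":0,"ax":0,"ay":0,"az":0,"hand":0}
    - {"tx":0,"ty":-3,"tz":0,"ax":0,"ay":0,"az":0,"hand":0}
    - {"tx":0,"ty":-3,"tz":0,"ax":0,"ay":0,"az":0,"hand":0}
    - {"tx":0,"ty":-3,"tz":0,"ax":0,"ay":0,"az":0,"hand":0}
    - {"tx":0,"ty":-3,"tz":0,"ax":0,"ay":0,"az":0,"hand":0}
    - {"tx":0,"ty":-3,"tz":0,"ax":0,"ay":0,"az":0,"hand":0}
    - {"tx":0,"ty":-3,"tz":0,"ax":0,"ay":0,"az":0,"hand":0}
    - {"tx":0,"ty":-3,"tz":0,"ax":0,"ay":0,"az":0,"hand":0}
    - {"tx":0,"ty":-3,"tz":0,"ax":0,"ay":0,"az":0,"hand":0}
    - {"tx":0,"ty":-3,"tz":0,"ax":0,"ay":0,"az":0,"hand":0}
    - {"tx":0,"ty":-3,"tz":0,"ax":0,"ay":0,"az":0,"hand":0}
    - {"tx":0,"ty":-3,"tz":0,"ax":0,"ay":0,"az":0,"hand":0}
    - {"tx":0,"ty":-3,"tz":0,"ax":0,"ay":0,"az":0,"hand":0}
    - {"tx":0,"ty":-3,"tz":0,"ax":0,"ay":0,"az":0,"hand":0}
    - {"tx":0,"ty":-2,"tz":0,"ax":0,"ay":0,"az":0,"hand":0}
    - {"tx":-0.4,"ty":-1,"tz":0,"ax":0,"ay":0,"az":0,"hand":0}

```text
time: 8.32
ee_pos: [0.5625, 0.2556, 0.189]
eef_rot: [0.997, -0.073, -0.002, -0.0]
contact_force: [-1.1, -1.1, -0.2]
finger_gap: 0.0151
finger_force: 58.7
```

>>> carry_out:
  commands:
    - {"tx":0,"ty":0,"tz":0,"ax":0,"ay":0,"az":-3.5,"hand":0}
    - {"tx":0,"ty":0,"tz":0,"ax":0,"ay":0,"az":-3.5,"hand":0}
    - {"tx":0,"ty":0,"tz":0,"ax":0,"ay":0,"az":-3.5,"hand":0}
    - {"tx":0,"ty":0,"tz":0,"ax":0,"ay":0,"az":0,"hand":0}
    - {"tx":0,"ty":0,"tz":0,"ax":0,"ay":0,"az":0,"hand":0}
    - {"tx":0,"ty":0,"tz":0,"ax":0,"ay":0,"az":0,"hand":0}

```text
time: 8.82
ee_pos: [0.5638, 0.251, 0.1904]
eef_rot: [1.0, 0.015, -0.0, 0.0]
contact_force: [-0.2, -0.3, -1.9]
finger_gap: 0.0152
finger_force: 58.7
```

>>> carry_out:
  commands:
    - {"tx":0,"ty":0,"tz":1,"ax":0,"ay":0,"az":0,"hand":0}
    - {"tx":0,"ty":0,"tz":2,"ax":0,"ay":0,"az":0,"hand":0}
    - {"tx":0,"ty":0,"tz":2,"ax":0,"ay":0,"az":0,"hand":0}
    - {"tx":0,"ty":0,"tz":2,"ax":0,"ay":0,"az":0,"hand":0}
    - {"tx":0,"ty":0,"tz":2,"ax":0,"ay":0,"az":0,"hand":0}
    - {"tx":0,"ty":0,"tz":2,"ax":0,"ay":0,"az":0,"hand":0}
    - {"tx":0,"ty":0,"tz":2,"ax":0,"ay":0,"az":0,"hand":0}
    - {"tx":0,"ty":0,"tz":1.5,"ax":0,"ay":0,"az":0,"hand":0}
    - {"tx":0,"ty":0,"tz":1,"ax":0,"ay":0,"az":0,"hand":0}
    - {"tx":0,"ty":0,"tz":1,"ax":0,"ay":0,"az":0,"hand":0}
    - {"tx":0,"ty":0,"tz":0.3,"ax":0,"ay":0,"az":0,"hand":0}
    - {"tx":0,"ty":0,"tz":0,"ax":0,"ay":0,"az":0,"hand":0}
    - {"tx":0,"ty":0,"tz":0,"ax":0,"ay":0,"az":0,"hand":0}

```text
time: 9.9
ee_pos: [0.5645, 0.2517, 0.0235]
eef_rot: [1.0, 0.017, 0.0, -0.0]
contact_force: [0.4, 0.7, -0.5]
finger_gap: 0.0152
finger_force: 58.7
```

Run:
```python
from h import *
o=monitor.get_obs(); print(o["ee_pos"],o["contact_force"],o["wrist_torque"])
p,d,K,T=grab("side"); C=cloud(d,K,T); hsv=cv2.cvtColor(p,cv2.COLOR_RGB2HSV); save("s4.png",cv2.resize(p[260:480,80:360],(760,600)))
m=(hsv[...,2]>110)&(hsv[...,1]>40)&(C[...,0]>.5)&(C[...,0]<.7)&(C[...,1]>.17)&(C[...,1]<.34)&(C[...,2]<.05)&(C[...,2]>.006)
P=C[m]; print(len(P),"ext",P.min(0),P.max(0)); A=np.c_[P[:,:2]-[.604,.253],np.ones(len(P))]; print(np.linalg.lstsq(A,P[:,2],rcond=None)[0])
```

```text
[0.56449854 0.25168653 0.02345947] [ 0.41808073  0.69777302 -0.47681855] [ 0.01384869  0.01398667 -0.03227704]
1938 ext [0.53058317 0.21826449 0.00987035] [0.68356846 0.29517328 0.02187776]
[ 0.00165407 -0.00071785  0.0160921 ]
```

View pics/s4.png

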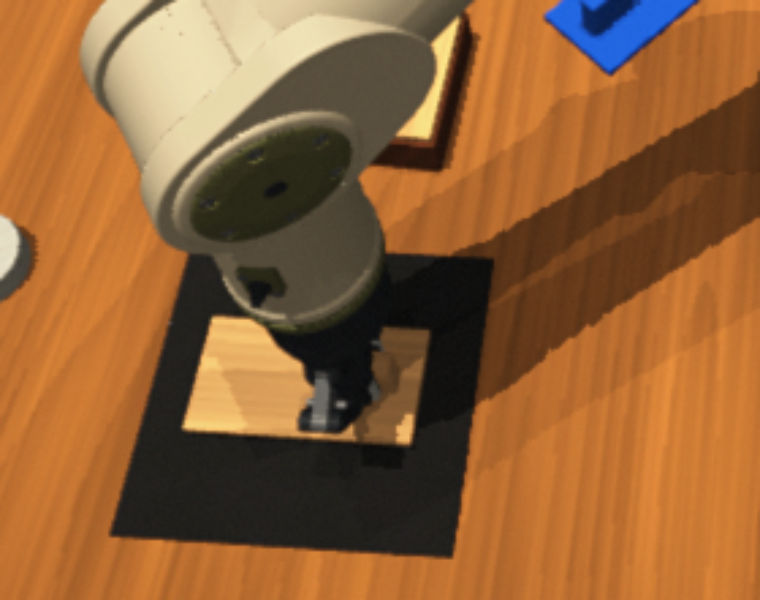

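The lid is level over the middle of the mat (centre about (305,380)). Its top is at z 16 mm, so its underside is about 7 mm above the mat. I'll lower it gently.

>>> carry_out:
  commands:
    - {"tx":0,"ty":0,"tz":0.2,"ax":0,"ay":0,"az":0,"hand":0}
    - {"tx":0,"ty":0,"tz":0.2,"ax":0,"ay":0,"az":0,"hand":0}
    - {"tx":0,"ty":0,"tz":0.15,"ax":0,"ay":0,"az":0,"hand":0}
    - {"tx":0,"ty":0,"tz":0.1,"ax":0,"ay":0,"az":0,"hand":0}
    - {"tx":0,"ty":0,"tz":0,"ax":0,"ay":0,"az":0,"hand":0}
    - {"tx":0,"ty":0,"tz":0,"ax":0,"ay":0,"az":0,"hand":0}
    - {"tx":0,"ty":0,"tz":0,"ax":0,"ay":0,"az":0,"hand":0}

```text
time: 10.53
ee_pos: [0.5642, 0.2514, 0.0166]
eef_rot: [1.0, 0.017, 0.0, -0.0]
contact_force: [-1.3, -0.2, 2.9]
finger_gap: 0.0152
finger_force: 59.0
```

>>> carry_out:
  commands:
    - {"tx":0,"ty":0,"tz":0.03,"ax":0,"ay":0,"az":0,"hand":0}
    - {"tx":0,"ty":0,"tz":0,"ax":0,"ay":0,"az":0,"hand":0.2}
    - {"tx":0,"ty":0,"tz":0,"ax":0,"ay":0,"az":0,"hand":0.3}
    - {"tx":0,"ty":0,"tz":0,"ax":0,"ay":0,"az":0,"hand":0.4}
    - {"tx":0,"ty":0,"tz":0,"ax":0,"ay":0,"az":0,"hand":0.5}
    - {"tx":0,"ty":0,"tz":0,"ax":0,"ay":0,"az":0,"hand":0.5}
    - {"tx":0,"ty":0,"tz":0,"ax":0,"ay":0,"az":0,"hand":0.5}
    - {"tx":0,"ty":0,"tz":-1,"ax":0,"ay":0,"az":0,"hand":0.5}
    - {"tx":0,"ty":0,"tz":-2,"ax":0,"ay":0,"az":0,"hand":0.5}
    - {"tx":0,"ty":0,"tz":-3,"ax":0,"ay":0,"az":0,"hand":0.5}
    - {"tx":0,"ty":0,"tz":-3,"ax":0,"ay":0,"az":0,"hand":0.5}
    - {"tx":0,"ty":0,"tz":-3,"ax":0,"ay":0,"az":0,"hand":0.5}
    - {"tx":0,"ty":0,"tz":-2,"ax":0,"ay":0,"az":0,"hand":0.5}
    - {"tx":0,"ty":0,"tz":0,"ax":0,"ay":0,"az":0,"hand":0.5}
    - {"tx":0,"ty":0,"tz":0,"ax":0,"ay":0,"az":0,"hand":0.5}

```text
time: 11.78
ee_pos: [0.5649, 0.2519, 0.1583]
eef_rot: [1.0, 0.017, 0.002, -0.001]
contact_force: [-0.4, -0.2, -0.5]
finger_gap: 0.0425
finger_force: 0.0
```

Run:
```python
from h import *
o=monitor.get_obs(); print(o["ee_pos"],o["contact_force"],o["finger_gap"])
p,d,K,T=grab("side"); C=cloud(d,K,T); hsv=cv2.cvtColor(p,cv2.COLOR_RGB2HSV); save("s5.png",p)
m=(hsv[...,2]>110)&(hsv[...,1]>40)&(C[...,0]>.5)&(C[...,0]<.7)&(C[...,1]>.17)&(C[...,1]<.34)&(C[...,2]<.018)&(C[...,2]>.005)
P=C[m]; print(len(P),"ext",P.min(0),P.max(0)); A=np.c_[P[:,:2]-[.604,.253],np.ones(len(P))]; print(np.linalg.lstsq(A,P[:,2],rcond=None)[0])
```

```text
[0.56489689 0.25193977 0.15834182] [-0.41154504 -0.24796063 -0.52563661] 0.04246304767774469
2621 ext [0.53087021 0.21266336 0.00503972] [0.68363573 0.29491035 0.01791378]
[-0.00088018  0.00048726  0.00924814]
```

View pics/s5.png

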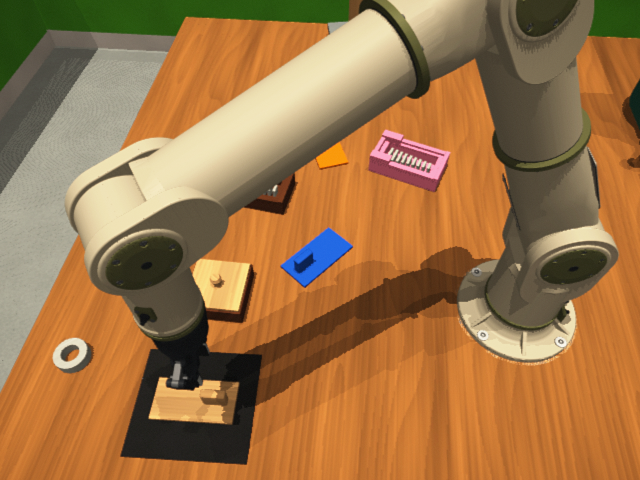

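The lid lies flat on the mat with its grip up (at (195,400)), top at z 9 mm as expected. The square box at (222,290) is unmoved and the gripper is clear. I'll hand the job in.

```bash
python3 -c "
from h import *
print(r.job_done())"
```

```text
the job is handed in; nothing more can be done
None
```

The gauge-block box is open: its lid lies flat on the mat with the grip up, the square box was not moved, and the job was handed in at about 12 s.

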